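# Find the honing angle on the clamped stone

### The job

Push the wooden knob of the honing-stone holder fully home so that its clamp secures the stone. Then pick up the angle gauge by its black grip, set its foot over the middle of the round-backed stone and rock it until the swinging pointer settles on the dark tab of the dial. Finish still holding it there, its foot resting lightly on the stone and on nothing else; leave the garlic and the low tin beside it where they stand.

Things in the scene. Friction and masses are not known exactly. Their poses are not given: they have to be found in the camera images.
- holder: Fixed beech holder for the honing stone, a bed 205 x 82 mm and 12 mm thick with lips and a stop up to 30 mm high. Origin: centre of its underside, on the worktop. Its x axis runs along the bed from the clamp knob to the far stop (the way the knob is pushed home), roughly away from the robot; z up.
- clamp (a joint): Slide of the clamp in the holder: 0 when pushed fully home (against its end stop), up to 0.032 m when pulled out. Stiff (about 3 N), stays where it is left. It moves along the holder's x axis.
- clamp_knob (a point): Centre of the outer end face of the clamp's round wooden knob (diameter 28 mm, 18 mm thick, on a 10 mm rod), its axis along the holder's x and 24 mm above the worktop. Nothing stands behind it; push it along the holder's +x.
- stone: Grey honing stone lying loose in the holder between stop and clamp, 100 mm long (its x, parallel to the holder's x), 60 mm wide, 30 mm high at the crest. Its top is a cylinder of radius 60 mm about an axis parallel to its x. Origin: centre of its underside, 12 mm above the worktop.
- stone_crest (a point): Middle of the stone's crest (highest line of its round back), 42 mm above the worktop.
- gauge: Loose angle gauge, 0.32 kg plus 0.04 kg of pointer and tab: flat steel foot 50 (x) x 100 (y) x 8 mm, on it an upright dish-shaped dial 110 mm in diameter and 22 mm thick, its centre 62 mm above the underside, and on top a square black grip. Origin: centre of the foot's underside. x: normal to the dial, which faces -x; y along the foot (left when one looks at the dial face), z up through the grip.
- gauge_grip (a point): Where to grip: 145 mm above the foot's underside on the gauge's z axis, in the black grip, a 22 x 22 mm square bar that reaches from 116 mm (top of the dial) to 166 mm.
- gauge_foot (a point): Centre of the underside of the gauge's foot (same point as the gauge's origin).
- pointer (a joint): Angle of the swinging pointer on the dial, rad. It hangs plumb by its weight, so leaning the gauge's top towards its own +y by an angle makes this value that angle; 0 when the gauge stands upright. It settles in about half a second.
- pointer_tip (a point): Tip of the pointer, 42 mm from the dial's centre.
- mark (a joint): Angle on the dial of the tab that marks the wanted angle, rad, same zero and sense as the pointer; stiff, set beforehand between 0.14 and 0.45, it need not be touched.
- mark_tab (a point): Middle of the inner end of the dark 5 mm wide tab on the lower left of the white dial, 42 mm from the dial's centre.
- tuna_tin: Low round tin, 86 mm across, 40 mm high, bystander; origin under its centre.
- garlic: Garlic bulb, 60 mm, bystander; origin under its centre.

How it is judged:
By the outcome, as a careful person would: the job done as asked, in the order asked, and still so for the second after the job is handed in, while the arm keeps its last pose, push and grip.
It also fails if it takes over 48 s, if anything falls off the work surface, if the arm or the gripper's body presses on something with over 40 N, if the wrist force passes 120 N, or if a joint passes its speed limit or range.

### The arm

A 6-joint arm with a two-finger parallel gripper is mounted at the origin on a cart in front of the work surface, level with it; the furniture and walls round the work are solid. World frame = base frame: x ahead of the robot, y to its left, z up, the work surface at z = 0. Lengths are in m, angles in rad, forces in N, time in s.
With the tool pointing down it reaches from about 0.425 to 0.95 m from the base axis. Payload 3.5 kg.
Tool frame: the origin (TCP) lies at the very end of the fingers, on their centre line; the grasp point (between the pads) lies 19 mm behind it (ctrl.grip_point_offset is the distance from the TCP to the grasp point, in m); z points along the fingers, y is the line along which they close (so a half turn about z gives the same grasp; the last joint's range is limited). The gripper opens to 85 mm and grips with 20 to 120 N. Pads are 22 mm wide; open, the fingers measure 114 mm over their backs; the gripper's body (76 mm by 85 mm) begins 54 mm behind the grasp point. The pads swing forward as they close: fully open they stand 13 mm farther back than shut.
Start: joints at [1.047, 0.286, 1.577, -0, 1.279, -0.15], TCP at [0.246, 0.628, 0.231] pointing down, gripper open.
Joint ranges: [-2.77, 2.77], [-0.9, 2.22], [0.21, 2.48], [-1.53, 4.67], [0.24, 2.81], [-2.84, 2.84]. Speed limits (rad/s): [2.79, 2.79, 3.14, 3.14, 3.14, 3.14].

### API

Orientations are given as a unit quaternion [x, y, z, w].
In Python, from plant import ctrl gives the robot as it stands. The module is installed in compiled form; this text tells all that it offers.
- The arm moves only by the shell command python3 -m pendant 'ROWS' [OPENING] [FORCE]. ROWS is JSON, a list of rows, each an object of numbers: "dx", "dy", "dz": the shift along the tool's x, y, z in cm; "twist": the turn about the tool's z in degrees. A call has 1 to 10 rows; each row is the pose to reach, as a shift and turn from the pose commanded when the call began, along the tool's axes at that moment; what a row does not reach only later rows make up. A row lasts 1/8 s, in which the tool goes at most 62.5 mm and 10.7 degrees, less where a joint would pass 70% of its speed; a pose out of reach is approached as far as the arm can. A call with a gripper value outside its range is refused whole. OPENING is the opening in per cent of the stroke, from 0 (shut) to 100 (fully open), set as the call begins (- or left out, the last holds). The fingers move at their own pace and stop on an object; FORCE is the grip in N (left out, the last holds). Time passes only in rows, so rows that repeat a pose let the fingers close. It gives the time, the measured TCP pose, the force, the opening and the grip force at its end, in the units of the state.
- ctrl.get_state(): the state, without advancing time (a new reading comes with each control period).
- ctrl.read_camera(name): name is "side" or "top" or "wrist"; returns a dict with "img" (420x560x3 uint8, red, green, blue), "depth" (420x560 float32, m along the optical axis (not along the pixel's ray), 0 where there is no reading), "camera_matrix" (3x3 intrinsics, pixels), "xyz" and "rotation" of the camera in the world; the wrist camera has in their place "tool_from_camera" (4x4, takes a point from camera to tool coordinates, whose origin is the TCP and whose axes are the flange's). Camera axes: x right, y up, looking along -z (the intrinsics and any distortion apply to the point x, -y, -z); pixel columns grow to the right and rows downward; lengths in m; the calibration is good to about 2 mm. A picture is of the moment at which its call begins: read the wrist's pose just before it.
- ctrl.sign_off(): hands the job in; it is judged then, once.
The state is a dict: "time": time; "qpos": joint angles; "dq": joint speeds; "joint_efforts": joint torques, N m; "eef_pos": TCP position; "tcp_rot": TCP orientation; "contact_force": force on the tool from outside, world axes, zero at the start; "wrist_torque": the same for the moment, N m; "opening": opening from 0.0 (shut) to 1.0 (fully open); "finger_force": force on a finger pad.
Only numpy, scipy, OpenCV 4.12 (cv2) and the standard library are available. Lean on these libraries where they do the work, as an engineer would, in place of code of your own. Each camera call takes 0.05 s, during which the arm holds its last target. There are 200 camera calls.

## Working session

There is one attempt and no reset: what is moved stays moved. The work goes in short steps, Python scripts to look and compute and a shell command to move; the robot and the scene stay as the last step left them, time stands still between calls to the robot, and variables do not carry over. Pictures are saved under pics/ and viewed, at most 10 in all, crops included, and the job is handed in when it is done.

```bash
mkdir -p pics
cat > h.py <<'E'
import numpy as np, cv2
from scipy.spatial.transform import Rotation as R
from plant import ctrl
def snap(n,f=None):
    s=ctrl.get_state(); c=ctrl.read_camera(n)
    if 'xyz' in c: Rw=np.array(c['rotation']); Rw=Rw if Rw.shape==(3,3) else R.from_quat(Rw).as_matrix(); t=np.array(c['xyz'])
    else:
        T=np.array(c['tool_from_camera']); Rt=R.from_quat(s['tcp_rot']).as_matrix()
        Rw=Rt@T[:3,:3]; t=Rt@T[:3,3]+np.array(s['eef_pos'])
    c['R']=Rw;c['t']=t
    if f: cv2.imwrite('pics/'+f,c['img'][...,::-1])
    return c
def cloud(c):
    K=np.array(c['camera_matrix']);d=c['depth'];v,u=np.mgrid[:d.shape[0],:d.shape[1]]
    P=np.stack([(u-K[0,2])/K[0,0]*d,-(v-K[1,2])/K[1,1]*d,-d],-1)
    return P@c['R'].T+c['t']
def ray(c,u,v,z):
    K=np.array(c['camera_matrix']);r=c['R']@np.array([(u-K[0,2])/K[0,0],-(v-K[1,2])/K[1,1],-1])
    return c['t']+r*(z-c['t'][2])/r[2]
E
python3 - <<'E'
from h import *
import pickle
s=ctrl.get_state(); print(s)
for n in ('top','side','wrist'):
    c=snap(n,n+'0.png'); pickle.dump(c,open(n+'0.pkl','wb'))
    print(n,c['t'],c['R'].round(3).tolist(),{k:(v if np.size(v)<6 else '') for k,v in c.items()}.keys(),np.array(c['camera_matrix'])[0])
a=cv2.imread('pics/top0.png')
E
```

```text
{'time': 0.0, 'qpos': array([ 1.04699207e+00,  2.87146990e-01,  1.57815804e+00,  2.37712072e-05,
        1.27862138e+00, -1.50003809e-01]), 'dq': array([-3.29524348e-05,  1.21540926e-03,  5.69641770e-05, -2.76061505e-05,
        1.28741910e-03,  6.31284307e-04]), 'joint_efforts': array([ 1.14814731e-03, -4.05992889e+01, -2.92624176e+01, -1.59520469e-04,
        5.95895035e-03,  4.19934125e-06]), 'eef_pos': array([0.24611953, 0.62782886, 0.22996991]), 'tcp_rot': array([ 1.85817248e-01,  9.82583629e-01, -1.09751821e-03, -3.96469396e-04]), 'contact_force': array([-0.89583096, -0.20358261,  0.55379874]), 'wrist_torque': array([ 0.03322241, -0.01383746,  0.01851986]), 'finger_force': 0.0, 'opening': 0.9981521250690232}
top [ 0.41894781 -0.332972    0.95829692] [[-0.008, 0.982, -0.186], [-1.0, -0.01, -0.009], [-0.01, 0.186, 0.982]] dict_keys(['img', 'depth', 'camera_matrix', 'xyz', 'rotation', 'R', 't']) [446.48829558   0.         282.64179779]
side [ 0.51646802 -1.02341912  0.62920553] [[0.992, 0.091, -0.084], [-0.122, 0.6, -0.791], [-0.022, 0.795, 0.606]] dict_keys(['img', 'depth', 'camera_matrix', 'xyz', 'rotation', 'R', 't']) [405.23021579   0.         280.41085879]
wrist [0.18198277 0.65386422 0.3741139 ] [[0.366, -0.895, -0.256], [0.931, 0.351, 0.103], [-0.002, -0.276, 0.961]] dict_keys(['img', 'depth', 'camera_matrix', 'tool_from_camera', 'R', 't']) [374.47824836   0.         279.0401578 ]
```

View pics/top0.png

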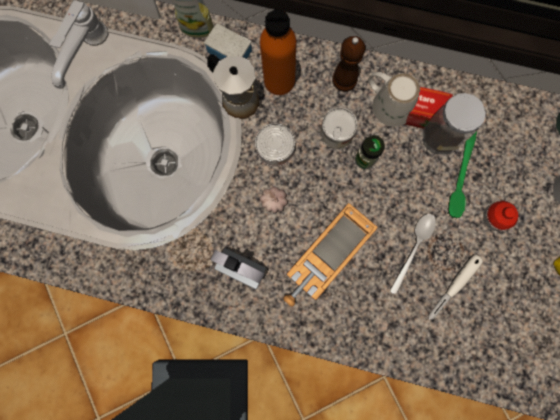

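View pics/side0.png

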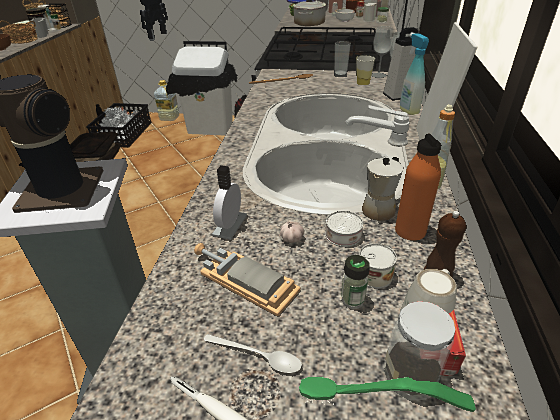

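The top view shows the gauge near (240,267), the holder around (333,252) with its knob at (290,300), the garlic at (272,198) and the tin at (275,144). The side view agrees.

Run:
```python
from h import *
import pickle
for n,boxH,boxG in (('top',(200,310,275,385),(240,295,205,275)),('side',(230,320,185,310),(155,250,205,250))):
    c=pickle.load(open(n+'0.pkl','rb')); P=cloud(c); hsv=cv2.cvtColor(c['img'],cv2.COLOR_RGB2HSV)
    m=np.zeros(hsv.shape[:2],bool);a,b,d,e=boxH;m[a:b,d:e]=1
    w=m&(hsv[...,1]>110)&(hsv[...,0]<25)&(hsv[...,2]>120)&(P[...,2]<.06)
    pts=P[w]; print(n,'wood',len(pts),pts.min(0),pts.max(0))
    r=cv2.minAreaRect((pts[:,:2]*1000).astype(np.float32)); print(r, cv2.boxPoints(r))
    st=m&(hsv[...,1]<90)&(P[...,2]>.032)&(P[...,2]<.048)
    q=P[st]; print('stone',len(q),q.mean(0),cv2.minAreaRect((q[:,:2]*1000).astype(np.float32)), np.percentile(q[:,2],98))
    m[:]=0;a,b,d,e=boxG;m[a:b,d:e]=1
    g=P[m&(P[...,2]>.12)&(P[...,2]<.18)]; print('grip',len(g),g.mean(0),np.median(g,0),cv2.minAreaRect((g[:,:2]*1000).astype(np.float32)),g[:,2].max())
    g=P[m&(P[...,2]>.02)&(P[...,2]<.115)]; print('dial',len(g),g.mean(0),cv2.minAreaRect((g[:,:2]*1000).astype(np.float32)),g[:,2].max())
    x=c['img']; a,b,d,e=(190,310,205,385) if n=='top' else (150,320,180,320)
    pickle
    cv2.imwrite(f'pics/c_{n}.png',cv2.resize(x[a:b,d:e,::-1],None,fx=3.5,fy=3.5,interpolation=cv2.INTER_CUBIC))
a=cv2.imread('pics/c_top.png');b=cv2.imread('pics/c_side.png');s=400/a.shape[1]
a=cv2.resize(a,None,fx=s,fy=s);b=cv2.resize(b,(400,int(b.shape[0]*400/b.shape[1])));o=np.zeros((max(len(a),len(b)),800,3),np.uint8);o[:len(a),:400]=a;o[:len(b),400:]=b;cv2.imwrite('pics/crop1.png',o)
```

```text
top wood 1935 [ 0.39544905 -0.52559415 -0.00337279] [ 0.60932684 -0.32596008  0.04095474]
((493.0238952636719, -415.3157958984375), (83.39823913574219, 250.9644317626953), 47.951168060302734) [[ 371.91547 -362.23703]
 [ 558.27515 -530.324  ]
 [ 614.1323  -468.39456]
 [ 427.77264 -300.30762]]
stone 1549 [ 0.52171107 -0.43209443  0.03943591] ((528.2966918945312, -414.184814453125), (198.94488525390625, 183.96827697753906), 10.716971397399902) 0.0448396134519075
grip 190 [ 0.47159978 -0.23497376  0.16207636] [ 0.47217657 -0.23569173  0.1660005 ] ((472.8412780761719, -232.98776245117188), (22.51557159423828, 22.228055953979492), 63.312931060791016) 0.17010018074346156
dial 428 [ 0.46934249 -0.24014356  0.10112446] ((472.61505126953125, -233.1377716064453), (108.78602600097656, 21.85279083251953), 64.21272277832031) 0.11495920597062081
side wood 513 [ 0.3947835  -0.52747962  0.00375611] [ 0.60896362 -0.32909597  0.03783241]
((492.84539794921875, -417.4904479980469), (82.29932403564453, 245.8328399658203), 47.73464584350586) [[ 374.20673 -365.27344]
 [ 556.1324  -530.61206]
 [ 611.4841  -469.70746]
 [ 429.5584  -304.36884]]
stone 1225 [ 0.5265471  -0.43929856  0.03817801] ((557.0328369140625, -380.8441162109375), (201.4313201904297, 131.723388671875), 48.518550872802734) 0.04259854825592815
grip 256 [ 0.47356841 -0.24149027  0.14629301] [ 0.47395281 -0.24253135  0.14741582] ((473.168701171875, -234.9280242919922), (24.891727447509766, 23.898252487182617), 63.360565185546875) 0.16715443738010322
dial 944 [ 0.47237916 -0.25247584  0.07221668] ((463.6640930175781, -264.2119445800781), (163.43484497070312, 38.68735122680664), 72.67186737060547) 0.11496276000416383
```

View pics/crop1.png

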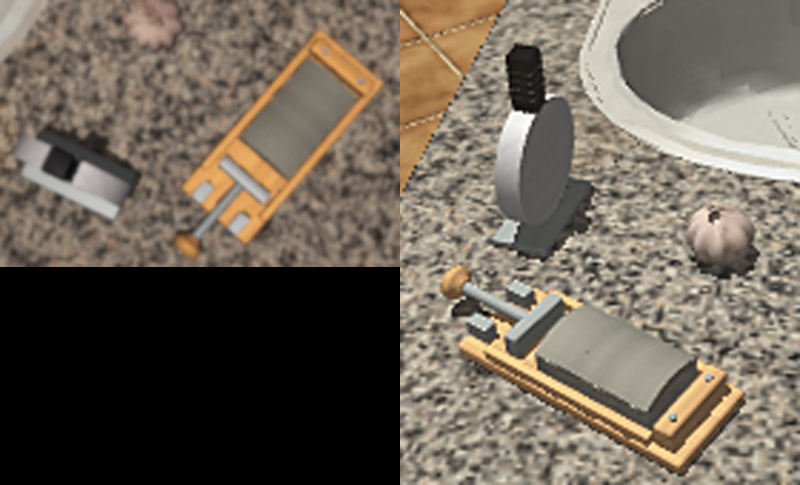

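```bash
cat >> h.py <<'E'
def to(x,y,z,head=None):
    """shift in cm (tool axes) and twist in deg to put TCP at xyz with tool y along heading (mod 180)"""
    s=ctrl.get_state(); M=R.from_quat(s['tcp_rot']).as_matrix(); d=M.T@(np.array([x,y,z])-s['eef_pos'])*100
    h=np.degrees(np.arctan2(M[1,1],M[0,1])); tw=None if head is None else [round(-((head-h+k)%360 if 0 else (head-h+k)),1) for k in (0,180,-180)]
    print('shift',d.round(2),'twist opts',tw,'q',s['qpos'].round(2),'head',round(h,1),'axis',M[:,2].round(4))
    return d
E
python3 - <<'E'
from h import *
for p in [(.44,.30,.25),(.50,0,.25),(.45,-.22,.25),(.368,-.303,.15)]: to(*p,-42.1)
import pickle
# holder frame profile
c=pickle.load(open('side0.pkl','rb'));P=cloud(c).reshape(-1,3)
for n in('top','side'):
    P=cloud(pickle.load(open(n+'0.pkl','rb'))).reshape(-1,3)
    a=np.radians(-42.1);u=np.array([np.cos(a),np.sin(a)]);v=np.array([-u[1],u[0]]);o=np.array([.5095,-.431])
    L=(P[:,:2]-o)@u;W=(P[:,:2]-o)@v
    print(n,'along',[(int(l*1000),round(float(np.median(P[(abs(L-l)<.003)&(abs(W)<.006)][:,2])*1000),1)) for l in np.arange(-.15,.12,.006)])
    print('across',[(int(l*1000),round(float(np.median(P[(abs(W-l)<.002)&(abs(L-.03)<.02)][:,2])*1000),1)) for l in np.arange(-.05,.051,.004)])
E
```

```text
shift [-30.02 -23.46  -1.94] twist opts [np.float64(110.7), np.float64(-69.3), np.float64(290.7)] q [ 1.05  0.29  1.58 -0.    1.28 -0.15] head 68.6 axis [-9.0e-04 -1.6e-03 -1.0e+00]
shift [-46.56 -49.19  -1.9 ] twist opts [np.float64(110.7), np.float64(-69.3), np.float64(290.7)] q [ 1.05  0.29  1.58 -0.    1.28 -0.15] head 68.6 axis [-9.0e-04 -1.6e-03 -1.0e+00]
shift [-49.94 -71.5   -1.86] twist opts [np.float64(110.7), np.float64(-69.3), np.float64(290.7)] q [ 1.05  0.29  1.58 -0.    1.28 -0.15] head 68.6 axis [-9.0e-04 -1.6e-03 -1.0e+00]
shift [-45.33 -82.2    8.16] twist opts [np.float64(110.7), np.float64(-69.3), np.float64(290.7)] q [ 1.05  0.29  1.58 -0.    1.28 -0.15] head 68.6 axis [-9.0e-04 -1.6e-03 -1.0e+00]
top along [(-150, 1.9), (-144, 36.3), (-137, 36.7), (-131, 30.8), (-125, 28.6), (-119, 27.5), (-113, 28.9), (-107, 28.2), (-101, 28.5), (-95, 28.1), (-89, 27.0), (-83, 28.4), (-77, 28.4), (-71, 27.4), (-65, 31.6), (-59, 33.1), (-53, 13.0), (-47, 12.7), (-41, 12.6), (-35, 13.5), (-29, 42.2), (-23, 42.0), (-17, 42.2), (-11, 41.8), (-5, 42.3), (0, 42.4), (6, 42.7), (12, 42
[... 501 characters left out ...]
42, 12.8), (46, 0.2), (50, 0.2)]
side along [(-150, -0.8), (-144, 1.2), (-137, 1.2), (-131, 29.0), (-125, 23.6), (-119, 24.6), (-113, 25.5), (-107, 26.4), (-101, 26.4), (-95, 17.4), (-89, 12.8), (-83, 25.1), (-77, 26.6), (-71, 26.6), (-65, 31.3), (-59, 31.6), (-53, 23.4), (-47, 12.9), (-41, nan), (-35, nan), (-29, 40.7), (-23, 41.0), (-17, 41.4), (-11, 41.2), (-5, 41.0), (0, 41.1), (6, 41.4), (12, 41.4), (18, 40.9), (24, 40.2), (30, 41.1), (36, 40.9), (42, 41.0), (48, 41.3), (54, 42.1), (60, 41.5), (66, 31.1), (72, nan), (78, 29.3), (84, 30.1), (90, 20.0), (96, 11.0), (102, 5.2), (108, -0.8), (114, -0.6)]
across [(-50, -1.1), (-46, -0.7), (-41, 4.6), (-37, 16.0), (-33, 20.0), (-29, 26.2), (-25, 35.5), (-21, 37.2), (-17, 38.0), (-13, 39.7), (-9, 40.1), (-5, 40.6), (-1, 40.9), (2, 41.0), (6, 40.8), (10, 40.3), (14, 39.8), (18, 38.9), (22, 37.3), (26, 35.2), (30, 34.2), (34, nan), (38, nan), (42, nan), (46, nan), (50, nan)]
  return _methods._mean(a, axis=axis, dtype=dtype,
  ret = ret.dtype.type(ret / rcount)
```

```bash
python3 -m pendant '[{"dx":-5,"dy":-4,"dz":-2,"twist":10},{"dx":-10,"dy":-8,"dz":-2,"twist":20},{"dx":-15,"dy":-12,"dz":-2,"twist":30},{"dx":-20,"dy":-16,"dz":-2,"twist":40},{"dx":-25,"dy":-20,"dz":-2,"twist":50},{"dx":-30,"dy":-23.5,"dz":-2,"twist":60},{"dx":-33,"dy":-28.5,"dz":-2,"twist":70},{"dx":-36.5,"dy":-33.5,"dz":-2,"twist":80},{"dx":-40,"dy":-38.5,"dz":-2,"twist":90},{"dx":-43,"dy":-43.5,"dz":-2,"twist":100}]' 0 30 && python3 -c "
from h import *
for p in [(.50,-.03,.25),(.45,-.22,.25),(.368,-.303,.16)]: to(*p,-42.1)"
```

```text
time: 1.4
eef_pos: [0.4879, 0.0644, 0.2512]
tcp_rot: [0.874, 0.487, 0.0, 0.0]
contact_force: [0.3, 0.6, 0.4]
opening: -0.002
finger_force: 0.0
shift [-7.39  5.99  0.12] twist opts [np.float64(10.3), np.float64(-169.7), np.float64(190.3)] q [-0.08 -0.14  1.99  0.    1.29  0.48] head -31.8 axis [ 3.e-04  0.e+00 -1.e+00]
shift [-26.18  11.74   0.12] twist opts [np.float64(10.3), np.float64(-169.7), np.float64(190.3)] q [-0.08 -0.14  1.99  0.    1.29  0.48] head -31.8 axis [ 3.e-04  0.e+00 -1.e+00]
shift [-37.55   9.14   9.12] twist opts [np.float64(10.3), np.float64(-169.7), np.float64(190.3)] q [-0.08 -0.14  1.99  0.    1.29  0.48] head -31.8 axis [ 3.e-04  0.e+00 -1.e+00]
```

```bash
python3 -m pendant '[{"dx":-5,"dy":3.5,"dz":0,"twist":5},{"dx":-10,"dy":6.5,"dz":0,"twist":10.3},{"dx":-15,"dy":8,"dz":0,"twist":10.3},{"dx":-21,"dy":9.5,"dz":0,"twist":10.3},{"dx":-26.2,"dy":11.7,"dz":0,"twist":10.3},{"dx":-32,"dy":10.5,"dz":3,"twist":10.3},{"dx":-36,"dy":9.5,"dz":6,"twist":10.3},{"dx":-37.5,"dy":9.1,"dz":9.1,"twist":10.3},{"dx":-37.5,"dy":9.1,"dz":9.1,"twist":10.3}]'
python3 - <<'E'
from h import *
c=snap('wrist','w1.png'); P=cloud(c); 
a=np.radians(-42.1);u=np.array([np.cos(a),np.sin(a)]);v=np.array([-u[1],u[0]]);o=np.array([.5095,-.431])
hsv=cv2.cvtColor(c['img'],cv2.COLOR_RGB2HSV)
w=(hsv[...,1]>110)&(hsv[...,0]<25)&(hsv[...,2]>100)&(P[...,2]>.027)&(P[...,2]<.045)
q=P[w];L=(q[:,:2]-o)@u;W=(q[:,:2]-o)@v;k=L<-.1
print('knob L',np.percentile(L[k],[1,50,99]),'W',np.percentile(W[k],[1,50,99]),k.sum(),'z',q[k][:,2].max())
to(.368,-.303,.02,-42.1)
E
```

```text
time: 2.52
eef_pos: [0.368, -0.3, 0.1575]
tcp_rot: [0.913, 0.408, -0.001, -0.003]
contact_force: [-0.6, -0.4, 1.1]
opening: -0.001
finger_force: 0.0
knob L [-0.14695514 -0.14086248 -0.13070206] W [-0.0113605   0.00162273  0.01219383] 659 z 0.04048567921486418
shift [-0.29  0.09 13.96] twist opts [np.float64(0.3), np.float64(-179.7), np.float64(180.3)] q [-0.9  -0.08  2.12  0.    1.11 -0.17] head -41.8 axis [-0.0014  0.0023 -1.    ]
```

View pics/w1.png

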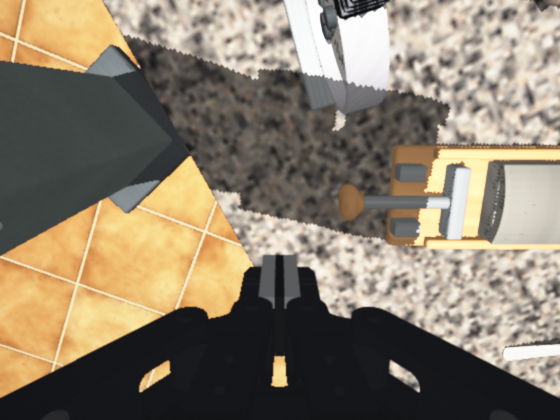

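The wrist view shows the knob at (349,202), with the rod and clamp plate at (458,202) to its right. The shut fingers are at (280,270) and the knob's line matches the tool's line. Next I descend and push.

```bash
python3 -m pendant '[{"dx":-0.1,"dy":0,"dz":5,"twist":0.3},{"dx":-0.1,"dy":0,"dz":10,"twist":0.3},{"dx":-0.1,"dy":0,"dz":14.5,"twist":0.3},{"dx":-0.1,"dy":1.2,"dz":14.5,"twist":0.3},{"dx":-0.1,"dy":2.2,"dz":14.5,"twist":0.3},{"dx":-0.1,"dy":3,"dz":14.5,"twist":0.3},{"dx":-0.1,"dy":3.6,"dz":14.5,"twist":0.3},{"dx":-0.1,"dy":4.2,"dz":14.5,"twist":0.3}]'; python3 -m pendant '[{"dy":0.5},{"dy":1},{"dy":1.4},{"dy":1.8}]'
```

```text
time: 3.58
eef_pos: [0.4011, -0.3301, 0.0162]
tcp_rot: [0.914, 0.407, 0.0, 0.0]
contact_force: [-2.7, 1.8, 2.9]
opening: -0.002
finger_force: 1.7$[0]: bad value
```

```bash
python3 -m pendant '[{"dx":0,"dy":0.5,"dz":0,"twist":0},{"dx":0,"dy":0.9,"dz":0,"twist":0},{"dx":0,"dy":1.3,"dz":0,"twist":0},{"dx":0,"dy":1.6,"dz":0,"twist":0}]'
```

```text
time: 4.08
eef_pos: [0.4108, -0.3386, 0.0149]
tcp_rot: [0.914, 0.407, -0.002, -0.004]
contact_force: [-10.5, 8.6, 11.5]
opening: -0.001
finger_force: 7.0
```

```bash
python3 -m pendant '[{"dx":0,"dy":0.2,"dz":0,"twist":0},{"dx":0,"dy":0.4,"dz":0,"twist":0},{"dx":0,"dy":0.4,"dz":0,"twist":0}]';python3 -m pendant '[{"dx":0,"dy":0.3,"dz":0,"twist":0},{"dx":0,"dy":0.3,"dz":0,"twist":0}]'
```

```text
time: 4.45
eef_pos: [0.4108, -0.3386, 0.0147]
tcp_rot: [0.913, 0.407, -0.004, -0.009]
contact_force: [-17.1, 12.9, 20.2]
opening: 0.002
finger_force: 11.2
time: 4.7
eef_pos: [0.4109, -0.3386, 0.0146]
tcp_rot: [0.913, 0.408, -0.005, -0.013]
contact_force: [-23.7, 18.4, 27.9]
opening: -0.001
finger_force: 15.7
```

```bash
python3 -m pendant '[{"dx":0,"dy":-1.5,"dz":0,"twist":0},{"dx":0,"dy":-3.5,"dz":0,"twist":0},{"dx":0,"dy":-4,"dz":-4,"twist":0},{"dx":0,"dy":-4,"dz":-10,"twist":0},{"dx":0,"dy":-4,"dz":-16,"twist":0},{"dx":0,"dy":-4,"dz":-20,"twist":0},{"dx":0,"dy":-4,"dz":-20,"twist":0}]' 100
python3 - <<'E'
from h import *
for n in('top','side'):
    c=snap(n,n+'2.png');P=cloud(c).reshape(-1,3)
    a=np.radians(-42.1);u=np.array([np.cos(a),np.sin(a)]);v=np.array([-u[1],u[0]]);o=np.array([.5095,-.431])
    L=(P[:,:2]-o)@u;W=(P[:,:2]-o)@v
    print(n,'along',[(int(l*1000),round(float(np.median(P[(abs(L-l)<.003)&(abs(W)<.006)][:,2])*1000))) for l in np.arange(-.13,.1,.004) if ((abs(L-l)<.003)&(abs(W)<.006)).any()])
    if n=='top':
        s=(P[:,2]>.034)&(P[:,2]<.047)&(abs(L)<.08)&(abs(W)<.045)
        r=cv2.minAreaRect((P[s][:,:2]*1000).astype(np.float32));print(r)
        B=abs(L)<.1; B&=(P[:,2]>.008)&(P[:,2]<.05)&(abs(W)<.06); print(cv2.minAreaRect((P[B][:,:2]*1000).astype(np.float32)))
# gripper pose for gauge: gauge at .4728,-.233, heading -25.8
to(.4728,-.233,.25,-25.8); to(.4728,-.233,.145-.019,-25.8)
E
```

```text
time: 5.58
eef_pos: [0.3903, -0.321, 0.2202]
tcp_rot: [0.914, 0.407, 0.002, 0.006]
contact_force: [-0.8, -0.1, -0.4]
opening: 0.998
finger_force: 0.0
top along [(-130, 482), (-126, 335), (-122, 335), (-118, 335), (-113, 334), (-109, 335), (-105, 337), (-101, 339), (-97, 338), (-93, 325), (-89, 290), (-73, 28), (-69, 28), (-65, 28), (-61, 29), (-57, 28), (-53, 28), (-49, 28), (-45, 28), (-41, 30), (-37, 32), (-33, 33), (-29, 34), (-25, 42), (-21, 42), (-17, 42), (-13, 43), (-9, 43), (-5, 42), (-1, 42), (2, 42), (6, 42), (10, 42), (14, 42), (18, 43), (22, 42), (26, 41), (30, 42), (34, 43), (38, 42), (42, 42), (46, 42), (50, 43), (54, 42), (58, 43), (62, 43), (66, 43), (70, 42), (74, 31), (78, 30), (82, 30), (86, 30), (90, 29), (94, 13), (98, 12)]
((525.4092407226562, -443.3133239746094), (60.93002700805664, 118.81898498535156), 48.527950286865234)
((510.30853271484375, -430.009765625), (82.03916931152344, 199.7699737548828), 48.02056121826172)
side along [(-130, 422), (-126, 363), (-122, 321), (-118, 291), (-113, 247), (-109, 251), (-105, 252), (-101, 29), (-97, 324), (-93, 310), (-89, 283), (-85, 25), (-81, 25), (-77, 25), (-73, 23), (-69, 21), (-65, 23), (-61, 21), (-57, 24), (-53, 26), (-49, 27), (-45, 27), (-41, 28), (-37, 32), (-33, 32), (-29, 40), (-25, 42), (-21, 42), (-17, 42), (-13, 41), (-9, 41), (-5, 41), (-1, 42), (2, 41), (6, 41), (10, 41), (14, 41), (18, 41), (22, 41), (26, 41), (30, 41), (34, 41), (38, 41), (42, 42), (46, 41), (50, 42), (54, 41), (58, 41), (62, 41), (66, 41), (70, 37), (74, 35), (78, 29), (82, 29), (86, 30), (90, 21), (94, 11), (98, 11)]
shift [12.02  0.54 -3.48] twist opts [np.float64(-16.2), np.float64(-196.2), np.float64(163.8)] q [-0.89 -0.09  2.01  0.    1.22 -0.16] head -42.0 axis [ 0.0011 -0.0012 -1.    ]
shift [12.02  0.52  8.92] twist opts [np.float64(-16.2), np.float64(-196.2), np.float64(163.8)] q [-0.89 -0.09  2.01  0.    1.22 -0.16] head -42.0 axis [ 0.0011 -0.0012 -1.    ]
```

```bash
python3 -m pendant '[{"dx":5,"dy":0.3,"dz":-2,"twist":-8},{"dx":10,"dy":0.4,"dz":-2,"twist":-16.1},{"dx":12,"dy":0.5,"dz":-2,"twist":-16.1},{"dx":12,"dy":0.5,"dz":-2,"twist":-16.1}]'
python3 - <<'E'
from h import *
c=snap('wrist','w3.png');P=cloud(c);z=P[...,2]
m=(z>.155)&(z<.172)&(abs(P[...,0]-.473)<.03)&(abs(P[...,1]+.233)<.03)
print(m.sum(),P[m].mean(0),cv2.minAreaRect((P[m][:,:2]*1000).astype(np.float32)))
to(.4728,-.233,.126,-26)
E
```

```text
time: 6.18
eef_pos: [0.4721, -0.2311, 0.2327]
tcp_rot: [0.847, 0.532, -0.001, -0.002]
contact_force: [0.2, -0.7, 0.3]
opening: 1.002
finger_force: 0.0
1401 [ 0.47361527 -0.23298282  0.16632067] ((472.9608154296875, -234.33428955078125), (21.57269287109375, 21.827503204345703), 64.928466796875)
shift [-0.05  0.19 10.7 ] twist opts [np.float64(0.2), np.float64(-179.8), np.float64(180.2)] q [-0.65 -0.04  1.94 -0.    1.25 -0.2 ] head -25.8 axis [-0.0031  0.0018 -1.    ]
```

View pics/w3.png

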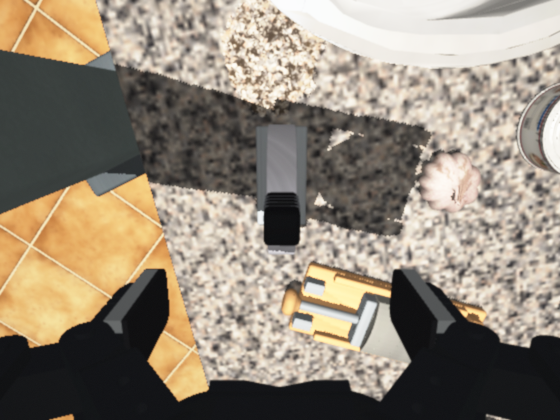

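The wrist view shows the grip at (282,225), centred between the open fingers at (135,310) and (420,310). The garlic at (450,185) is clear of them. I descend and grip.

```bash
python3 -m pendant '[{"dx":-0.1,"dy":0.2,"dz":5,"twist":0},{"dx":-0.1,"dy":0.2,"dz":9,"twist":0},{"dx":-0.1,"dy":0.2,"dz":10.7,"twist":0},{"dx":-0.1,"dy":0.2,"dz":10.7,"twist":0}]'; python3 -m pendant '[{"dx":0,"dy":0,"dz":0,"twist":0},{"dx":0,"dy":0,"dz":0,"twist":0},{"dx":0,"dy":0,"dz":0,"twist":0},{"dx":0,"dy":0,"dz":0,"twist":0},{"dx":0,"dy":0,"dz":0,"twist":0},{"dx":0,"dy":0,"dz":0,"twist":0}]' 0 30
python3 - <<'E'
from h import *
to(.5,-.25,.40,90);to(.5,-.55,.40,90)
E
```

```text
time: 6.72
eef_pos: [0.4725, -0.2344, 0.127]
tcp_rot: [0.848, 0.53, -0.001, -0.001]
contact_force: [1.1, 0.4, -0.1]
opening: 1.002
finger_force: 0.0
time: 7.48
eef_pos: [0.4737, -0.2344, 0.1292]
tcp_rot: [0.848, 0.531, -0.0, 0.0]
contact_force: [-1.6, 0.3, 4.9]
opening: 0.249
finger_force: 32.4
shift [ -0.26   3.05 -27.08] twist opts [np.float64(-115.9), np.float64(-295.9), np.float64(64.1)] q [-0.65  0.07  2.02 -0.    1.05 -0.2 ] head -25.9 axis [ 1.e-04 -3.e-04 -1.e+00]
shift [-27.24  16.16 -27.07] twist opts [np.float64(-115.9), np.float64(-295.9), np.float64(64.1)] q [-0.65  0.07  2.02 -0.    1.05 -0.2 ] head -25.9 axis [ 1.e-04 -3.e-04 -1.e+00]
```

```bash
python3 -m pendant '[{"dx":0,"dy":0,"dz":-5,"twist":0},{"dx":0,"dy":0,"dz":-10,"twist":0},{"dx":-2,"dy":1,"dz":-15,"twist":-10},{"dx":-5,"dy":3,"dz":-19,"twist":-20},{"dx":-9,"dy":5,"dz":-23,"twist":-30},{"dx":-13,"dy":8,"dz":-26,"twist":-40},{"dx":-18,"dy":11,"dz":-27,"twist":-50},{"dx":-23,"dy":13,"dz":-27,"twist":-60},{"dx":-27,"dy":16,"dz":-27,"twist":-70},{"dx":-27,"dy":16,"dz":-27,"twist":-80}]'; python3 -m pendant '[{"dx":0,"dy":0,"dz":0,"twist":-10},{"dx":0,"dy":0,"dz":0,"twist":-20},{"dx":0,"dy":0,"dz":0,"twist":-26},{"dx":0,"dy":0,"dz":0,"twist":-26},{"dx":0,"dy":0,"dz":0,"twist":-26},{"dx":0,"dy":0,"dz":0,"twist":-26},{"dx":0,"dy":0,"dz":0,"twist":-26},{"dx":0,"dy":0,"dz":0,"twist":-26}]'
python3 - <<'E'
from h import *
import pickle
s=ctrl.get_state();print(s['qpos'].round(2),s['eef_pos'],R.from_quat(s['tcp_rot']).as_matrix().round(3).tolist())
c=snap('side','s4.png');pickle.dump((c,s),open('s4.pkl','wb'))
K=c['camera_matrix'];p=c['R'].T@(s['eef_pos']-np.array([0,0,.07])-c['t']);u=K[0,2]-K[0,0]*p[0]/p[2];v=K[1,2]+K[1,1]*p[1]/p[2];print(u,v)
u,v=int(u),int(v);i=cv2.copyMakeBorder(c['img'][...,::-1],100,100,100,100,cv2.BORDER_CONSTANT)[v+20:v+180,u+20:u+180]
cv2.imwrite('pics/s4c.png',cv2.resize(i,None,fx=3.5,fy=3.5,interpolation=cv2.INTER_CUBIC))
E
```

```text
time: 8.72
eef_pos: [0.4985, -0.5508, 0.3913]
tcp_rot: [0.307, 0.952, 0.002, -0.003]
contact_force: [0.5, 1.7, -3.1]
opening: 0.253
finger_force: 31.5
time: 9.72
eef_pos: [0.4994, -0.5471, 0.3984]
tcp_rot: [0.087, 0.996, -0.0, 0.0]
contact_force: [-1.2, -0.5, -3.8]
opening: 0.257
finger_force: 31.5
[-0.97  0.37  1.17 -0.    1.6  -2.37] [ 0.49944742 -0.54712518  0.39842013] [[-0.985, 0.172, 0.0], [0.172, 0.985, -0.0], [-0.0, -0.0, -1.0]]
230.7846579701742 179.85409177881206
```

View pics/s4c.png

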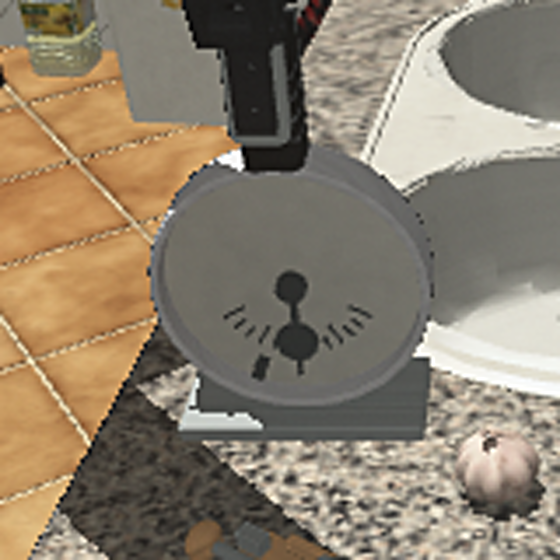

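The crop shows the dial face with the pivot at (291,288), pointer tip at (300,373) and dark tab about (262,367), in 3.5x crop pixels.

Run:
```python
from h import *
import pickle
c,s=pickle.load(open('s4.pkl','rb'))
K=c['camera_matrix'];M=R.from_quat(s['tcp_rot']).as_matrix();gx=M[:,1];gy=M[:,0];gz=-M[:,2]
def hit(u,v,off=-.009):
    r=c['R']@np.array([(u-K[0,2])/K[0,0],-(v-K[1,2])/K[1,1],-1]);p0=s['eef_pos']+gx*off
    p=c['t']+r*((p0-c['t'])@gx)/(r@gx);d=p-s['eef_pos'];return np.array([d@gy,d@gz])*1000
g=c['img'][99:259,150:310].max(2).astype(float)
import sys
reg=g<60
n,lab,st,ce=cv2.connectedComponentsWithStats(reg[75:112,60:108].astype(np.uint8))
for i in range(1,n): print('cc',st[i],ce[i]+[60,75], hit(*(ce[i]+[210,174])))
f=lambda x,y:hit((x+.5)/3.5-.5+150,(y+.5)/3.5-.5+99)
piv,bob,tip,tab,tabi=[f(*q) for q in((291,288),(297,341),(300,373),(262,367),(265,357))]
print('piv',piv,'bob',bob,'tip',tip,'tab',tab,tabi)
ang=lambda a,b:np.arctan2((b-a)[0],-(b-a)[1])
print('pointer',ang(piv,tip),ang(piv,bob),'tab',ang(piv,tab),ang(piv,tabi),'radii',np.linalg.norm(tip-piv),np.linalg.norm(tab-piv),np.linalg.norm(tabi-piv))
f2=[f(*q) for q in((180,438),(424,438))];print('foot bottom front edge (at wrong plane)',[hit((x+.5)/3.5-.5+150,(y+.5)/3.5-.5+99,-.025) for x,y in((180,438),(424,438))])
```

```text
cc [ 18   3  13  29 179] [83.72067039 91.46927374] [ -4.2966968  -81.45707808]
cc [ 8 13  1  1  1] [68. 88.] [ 16.89684748 -75.98774674]
cc [41 13  5  3  5] [103.   88.8] [-31.2447941  -76.71765951]
cc [ 4 15  1  1  1] [64. 90.] [ 22.84689726 -79.36077896]
cc [ 6 14  1  1  1] [66. 89.] [ 19.86554568 -77.6706763 ]
cc [ 7 16  3  3  3] [68. 92.] [ 17.67013281 -82.61985536]
cc [41 16  2  2  2] [101.5  91.5] [-28.89294971 -81.19606819]
cc [11 19  1  1  1] [71. 94.] [ 13.86095261 -85.9172075 ]
cc [15 18  2  3  3] [75.66666667 94.        ] [  7.33524289 -85.83140418]
cc [34 18  2  2  2] [94.5 93.5] [-18.96901262 -84.64980872]
cc [38 18  3  3  3] [99. 94.] [-25.15245855 -85.40423952]
cc [14 22  1  1  1] [74. 97.] [ 10.20953167 -90.93196142]
cc [33 22  1  1  1] [93. 97.] [-16.42376166 -90.56684812]
cc [37 22  1  1  1] [97. 97.] [-22.01077342 -90.4902563 ]
cc [12 27  5  7 22] [ 74.04545455 104.77272727] [  11.58455928 -104.33144459]
piv [ -4.46624015 -65.88184145] bob [ -4.51722026 -90.85109354] tip [  -4.29582974 -106.60982809] tab [  10.88531213 -103.84485277] [  9.14034577 -98.86174769]
pointer 0.004184086447227138 -0.002041712607119433 tab 0.3842781063360146 0.3912971090311279 radii 40.728343144364324 40.949485785618435 35.676510426459515
foot bottom front edge (at wrong plane) [array([  44.48114707, -128.33586008]), array([ -54.88151601, -126.42747201])]
```

```bash
python3 -m pendant '[{"dx":0,"dy":0,"dz":0,"twist":10},{"dx":0,"dy":3,"dz":0,"twist":20},{"dx":0,"dy":6,"dz":0,"twist":30},{"dx":0,"dy":10,"dz":0,"twist":40},{"dx":-1,"dy":10.6,"dz":5,"twist":50},{"dx":-0.9,"dy":10.6,"dz":10,"twist":60},{"dx":-0.9,"dy":10.6,"dz":15,"twist":70},{"dx":-0.9,"dy":10.6,"dz":18,"twist":80},{"dx":-0.9,"dy":10.6,"dz":18,"twist":90},{"dx":-0.9,"dy":10.6,"dz":18,"twist":100}]' - 40; python3 -m pendant '[{"dx":0,"dy":0,"dz":0,"twist":10},{"dx":0,"dy":0,"dz":0,"twist":20},{"dx":0,"dy":0,"dz":0,"twist":22.2},{"dx":0,"dy":0,"dz":0,"twist":22.2},{"dx":0,"dy":0,"dz":0,"twist":22.2}]'
python3 - <<'E'
from h import *
c=snap('wrist','w5.png');P=cloud(c).reshape(-1,3);s=ctrl.get_state()
M=R.from_quat(s['tcp_rot']).as_matrix()
L=(P-s['eef_pos'])@M*1000
for nm,c2 in(('wrist',c),('top',snap('top','t5.png')),('side',snap('side','s5.png'))):
    P=cloud(c2).reshape(-1,3);L=(P-s['eef_pos'])@M*1000
    d=(abs(L[:,1])<14)&(L[:,2]>20)&(L[:,2]<112)&(abs(L[:,0])<75); f=(abs(L[:,1])<30)&(L[:,2]>114)&(L[:,2]<135)&(abs(L[:,0])<75)
    for q in(d,f): print(nm,q.sum(),L[q].min(0).round(1),L[q].max(0).round(1))
    a=np.radians(-42.1);u=np.array([np.cos(a),np.sin(a)]);v=np.array([-u[1],u[0]]);o=np.array([.5095,-.431])
    S=P[(P[:,2]>.033)&(P[:,2]<.048)];ll=(S[:,:2]-o)@u;w=(S[:,:2]-o)@v;k=(ll>-.02)&(ll<.065)&(abs(w)<.05);print('stone W',np.percentile(w[k],[.5,99.5]),np.percentile(ll[(abs(w)<.035)&(ll>-.05)&(ll<.09)],[.5,99.5]),k.sum())
to(.5266,-.4444,.171,-42.1)
E
```

```text
time: 11.02
eef_pos: [0.5264, -0.4441, 0.2176]
tcp_rot: [0.82, 0.572, -0.0, -0.0]
contact_force: [0.1, 0.8, -2.5]
opening: 0.255
finger_force: 41.2
time: 11.65
eef_pos: [0.5266, -0.4443, 0.2185]
tcp_rot: [0.914, 0.406, 0.0, 0.0]
contact_force: [-0.7, -0.2, -2.3]
opening: 0.25
finger_force: 41.2
wrist 2926 [ 26.4 -10.3  20. ] [53.7 11.8 67.1]
wrist 2547 [-41.7 -24.3 117.4] [ 48.2  25.8 125.4]
stone W [-0.03012353  0.02925529] [-0.03840484  0.08336015] 1847
top 123 [-53.3  -5.1  20.4] [48.8 10.  54.5]Traceback (most recent call last):
  File "<stdin>", line 8, in <module>
    return umr_minimum(a, axis, None, out, keepdims, initial, where)
ValueError: zero-size array to reduction operation minimum which has no identity
```

View pics/w5.png

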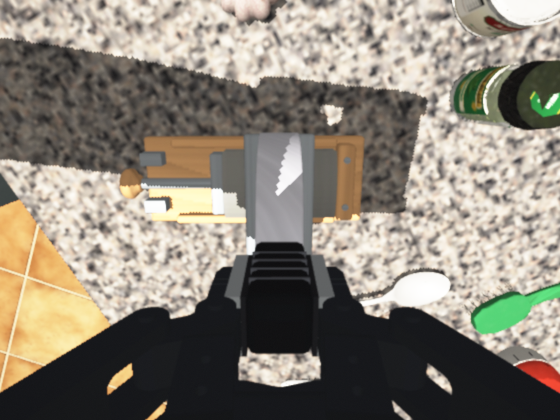

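The wrist view shows the foot centred over the stone, with the foot at columns 247–313 and the stone between the clamp plate at 215 and the stop at 345. I lower it to touch.

```bash
python3 -m pendant '[{"dx":0,"dy":0,"dz":3,"twist":0},{"dx":0,"dy":0,"dz":4.2,"twist":0},{"dx":0,"dy":0,"dz":4.8,"twist":0},{"dx":0,"dy":0,"dz":5.1,"twist":0},{"dx":0,"dy":0,"dz":5.1,"twist":0}]' 0 25
```

```text
time: 12.42
eef_pos: [0.5262, -0.4437, 0.1713]
tcp_rot: [0.914, 0.406, -0.001, -0.001]
contact_force: [-4.1, 5.3, 7.5]
opening: 0.256
finger_force: 42.6
```

```bash
python3 -m pendant '[{"dx":0.5,"dy":0,"dz":0,"twist":0},{"dx":1,"dy":0,"dz":0,"twist":0},{"dx":1.5,"dy":0,"dz":0.05,"twist":0},{"dx":2,"dy":0,"dz":0.1,"twist":0},{"dx":2,"dy":0,"dz":0.1,"twist":0}]' 0 20
python3 - <<'E'
from h import *
s=ctrl.get_state();M=R.from_quat(s['tcp_rot']).as_matrix();print(s['wrist_torque'],M[:,2])
for nm in('wrist','side'):
    c=snap(nm);P=cloud(c).reshape(-1,3);L=(P-s['eef_pos'])@M*1000
    for q in ((abs(L[:,1])<11)&(L[:,2]>10)&(L[:,2]<125)&(abs(L[:,0])<85),(abs(L[:,1])>15)&(abs(L[:,1])<22)&(L[:,2]>100)&(L[:,2]<128)&(L[:,0]>0)&(L[:,0]<75)):
        if q.sum()>50:
            print(nm,q.sum(),'slope dz/dx',np.polyfit(L[q][:,0],L[q][:,2],1),L[q].min(0),L[q].max(0))
E
```

```text
time: 13.05
eef_pos: [0.54, -0.4309, 0.17]
tcp_rot: [0.914, 0.406, -0.001, 0.002]
contact_force: [-4.0, 0.9, 6.1]
opening: 0.252
finger_force: 42.7
[ 0.01016876  1.23925618 -0.06984058] [-3.91988381e-04 -4.37546373e-03 -9.99990351e-01]
wrist 4620 slope dz/dx [1.07061312 0.29950369] [  3.5355778  -10.58107629  10.04334241] [44.03091424 10.99566663 70.93364029]
wrist 718 slope dz/dx [1.19323731e-01 1.20232101e+02] [ 1.09174467e-01 -2.19995972e+01  1.18865514e+02] [ 32.55382919  21.99585931 126.02511703]
side 1201 slope dz/dx [-1.13971904e-02  6.19687908e+01] [-67.31234152 -10.76504381  10.12971737] [ 45.51000413  10.99917864 124.96231293]
```

```bash
python3 -m pendant '[{"dx":0.5,"dy":0,"dz":0.05,"twist":0},{"dx":1,"dy":0,"dz":0.11,"twist":0},{"dx":1.5,"dy":0,"dz":0.18,"twist":0},{"dx":2,"dy":0,"dz":0.25,"twist":0},{"dx":2.5,"dy":0,"dz":0.35,"twist":0},{"dx":3,"dy":0,"dz":0.45,"twist":0},{"dx":3.5,"dy":0,"dz":0.55,"twist":0},{"dx":3.9,"dy":0,"dz":0.62,"twist":0},{"dx":3.9,"dy":0,"dz":0.62,"twist":0}]'
cat > tilt.py <<'E'
from h import *
s=ctrl.get_state();M=R.from_quat(s['tcp_rot']).as_matrix();g=s['eef_pos']-.019*np.array([0,0,1])*-1
print('torque',s['wrist_torque'].round(2),'F',s['contact_force'].round(1),'axis',M[:,2].round(4))
c=snap('wrist','wl.png');P=cloud(c).reshape(-1,3);L=(P-s['eef_pos'])*1000
a=np.radians(-42.1);u=np.array([np.cos(a),np.sin(a),0]);v=np.array([-u[1],u[0],0])
x,y,z=L@v,L@u,-L[:,2]
for sg in(1,-1):
    q=(y*sg>14)&(y*sg<22)&(z>90)&(z<150)&(x>-60)&(x<50)
    # robust line
    for _ in range(6):
        p=np.polyfit(x[q],z[q],1);q=q&(abs(np.polyval(p,x)-z)<max(2,1.5*np.std(np.polyval(p,x[q])-z[q])))
    print('side',sg,q.sum(),'lean',np.arctan(p[0]),'p',p,x[q].min(),x[q].max())
E
python3 tilt.py
```

```text
time: 14.28
eef_pos: [0.5675, -0.4008, 0.1615]
tcp_rot: [0.914, 0.406, 0.001, 0.002]
contact_force: [1.7, -0.5, 5.7]
opening: 0.25
finger_force: 42.0
torque [-0.29 -0.03  0.03] F [ 1.7 -0.5  5.7] axis [ 0.0035 -0.002  -1.    ]
side 1 336 lean 0.33117290194402393 p [  0.34383591 127.09085899] -49.226857084057194 -0.29073266108511725
side -1 475 lean 0.3256475359921011 p [  0.33766897 127.04529112] -49.44602507627926 -0.14256661456905928
```

```bash
python3 -m pendant '[{"dx":0,"dy":0,"dz":-1.2,"twist":0},{"dx":-1.1,"dy":0,"dz":-1.4,"twist":0},{"dx":-1.1,"dy":0,"dz":-0.8,"twist":0},{"dx":-1.1,"dy":0,"dz":-0.5,"twist":0},{"dx":-1.1,"dy":0,"dz":-0.1,"twist":0},{"dx":-1.1,"dy":0,"dz":-0.1,"twist":0}]'; python3 tilt.py;  python3 -m pendant '[{"dx":0.3,"dy":0,"dz":0.06,"twist":0},{"dx":0.6,"dy":0,"dz":0.15,"twist":0},{"dx":0.9,"dy":0,"dz":0.2,"twist":0},{"dx":1.2,"dy":0,"dz":0.25,"twist":0},{"dx":1.2,"dy":0,"dz":0.25,"twist":0}]'; python3 tilt.py
```

```text
time: 15.08
eef_pos: [0.5588, -0.4085, 0.1654]
tcp_rot: [0.914, 0.406, -0.0, -0.0]
contact_force: [-4.4, 4.4, 11.7]
opening: 0.256
finger_force: 43.0
torque [ 0.88  1.33 -0.2 ] F [-4.4  4.4 11.7] axis [-1.e-03  1.e-04 -1.e+00]
side 1 402 lean 0.3262534370447026 p [  0.33834409 127.2336984 ] -50.297666474181206 -0.9445957040659702
side -1 423 lean 0.3275667600873624 p [  0.33980841 126.94309638] -49.18188964615049 -0.719704844669828
time: 15.75
eef_pos: [0.5677, -0.4004, 0.1617]
tcp_rot: [0.914, 0.406, 0.0, 0.002]
contact_force: [-1.1, 1.1, 6.7]
opening: 0.251
finger_force: 42.3
torque [ 0.15  0.44 -0.06] F [-1.1  1.1  6.7] axis [ 0.002  -0.0029 -1.    ]
side 1 312 lean 0.3828484600706485 p [  0.40271937 129.98863943] -51.42857967463741 -8.163673527833563
side -1 397 lean 0.3791039800511179 p [  0.39837413 129.72823461] -51.70618800869485 -8.01404891661432
```

```bash
python3 -m pendant '[{"dx":0,"dy":0,"dz":-3,"twist":0},{"dx":0,"dy":0,"dz":-9,"twist":0},{"dx":-1,"dy":0,"dz":-15,"twist":-10},{"dx":-5,"dy":1,"dz":-20,"twist":-20},{"dx":-9,"dy":3,"dz":-24,"twist":-30},{"dx":-13,"dy":4,"dz":-24,"twist":-40},{"dx":-15.4,"dy":4.8,"dz":-24,"twist":-50},{"dx":-15.4,"dy":4.8,"dz":-24,"twist":-60},{"dx":-15.4,"dy":4.8,"dz":-24,"twist":-70},{"dx":-15.4,"dy":4.8,"dz":-24,"twist":-80}]' 0 60; python3 -m pendant '[{"dx":0,"dy":0,"dz":0,"twist":-10},{"dx":0,"dy":0,"dz":0,"twist":-20},{"dx":0,"dy":0,"dz":0,"twist":-30},{"dx":0,"dy":0,"dz":0,"twist":-40},{"dx":0,"dy":0,"dz":0,"twist":-42},{"dx":0,"dy":0,"dz":0,"twist":-42},{"dx":0,"dy":0,"dz":0,"twist":-42},{"dx":0,"dy":0,"dz":0,"twist":-42},{"dx":0,"dy":0,"dz":0,"twist":-42}]'
python3 - <<'E'
from h import *
import pickle
s=ctrl.get_state()
c=snap('side','s6.png');pickle.dump((c,s),open('s6.pkl','wb'))
i=c['img'][89:269,130:310,::-1]
cv2.imwrite('pics/s6c.png',cv2.resize(i,None,fx=3.3,fy=3.3,interpolation=cv2.INTER_CUBIC))
E
```

```text
time: 17.05
eef_pos: [0.4989, -0.5461, 0.3962]
tcp_rot: [0.437, 0.9, 0.001, -0.002]
contact_force: [-0.3, -0.0, -3.1]
opening: 0.249
finger_force: 59.6
time: 18.18
eef_pos: [0.4992, -0.5462, 0.3987]
tcp_rot: [0.088, 0.996, -0.0, 0.0]
contact_force: [-0.6, -0.1, -3.3]
opening: 0.252
finger_force: 59.6
```

View pics/s6c.png

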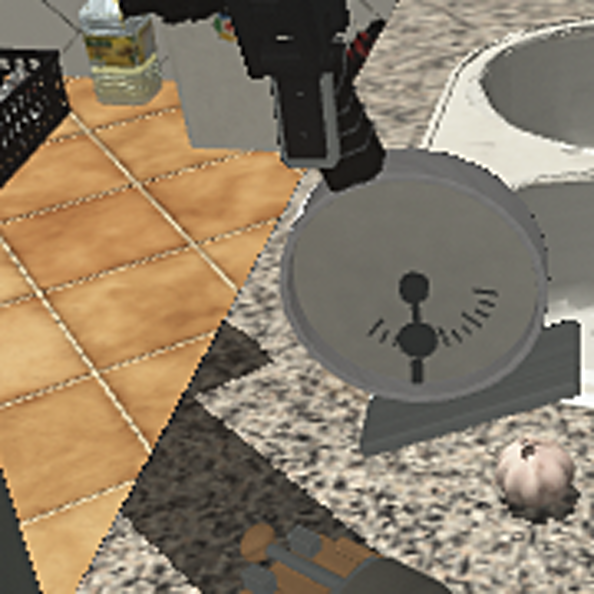

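The pointer (pivot (413,288), bob (418,340)) now ends right on the dark tab at (418,372). Now I quantify the leftover error.

Run:
```python
from h import *
import pickle
c,s=pickle.load(open('s6.pkl','rb'))
K=c['camera_matrix'];M=R.from_quat(s['tcp_rot']).as_matrix();gx=M[:,1];gy=M[:,0];gz=-M[:,2]
def hit(u,v,off=-.009):
    r=c['R']@np.array([(u-K[0,2])/K[0,0],-(v-K[1,2])/K[1,1],-1]);p0=s['eef_pos']+gx*off
    p=c['t']+r*((p0-c['t'])@gx)/(r@gx);d=p-s['eef_pos'];return np.array([d@gy,d@gz])*1000
f=lambda x,y:hit((x+.5)/3.3-.5+130,(y+.5)/3.3-.5+89)
piv,bob,tab,a,b=[f(*q) for q in((413,288),(418,340),(418,372),(362,452),(578,393))]
ang=lambda a,b:np.arctan2((b-a)[0],-(b-a)[1])
print(piv,bob,tab,'bob',ang(piv,bob),'tab',ang(piv,tab),np.linalg.norm(tab-piv))
A,B=[hit((x+.5)/3.3-.5+130,(y+.5)/3.3-.5+89,-.025) for x,y in((362,452),(578,393))];print('foot',A,B,np.arctan2(B[1]-A[1],A[0]-B[0]))
g=c['img'].max(2)[195:210,248:266];print(g)
# target TCP for centred placement
for th in(.38,.40):
    y=60*(np.sin(th)-th*np.cos(th))+148*np.sin(th);z=60*(np.cos(th)+th*np.sin(th)-1)+148*(np.cos(th)-1);print(th,y,z)
    a=np.radians(-42.1);v=np.array([-np.sin(a),np.cos(a)]);p=np.array([.5266,-.4444])+v*y/1000;print(p,.171+z/1000);to(*p,.171+z/1000,-42.1)
```

```text
[-35.26067281 -58.40449334] [-35.80758836 -83.9036183 ] [ -34.8464314  -100.35216375] bob -0.02144511685234925 tab 0.009874873549368363 41.94971571420325
foot [ -10.45054812 -131.63641545] [-102.70572708  -98.28907052] 0.3468550255558061
[[111 112 112  90  57  43  45  47  47  47  48  45  47  81 116 111 110 111]
 [111 111 111 113 116  74  43  46  45  46  44  47  80 118 112 109 110 109]
 [111 110 109 111 113 117  99 100  63  61  84 123 117 112 112 111 111 111]
 [111 109 109 110 111 113  90  38  38  46 125 119 112 110 108 111 112 111]
 [110 109 109 110 110 112  69  41  43  42  94 114 111 108 109 109 111 113]
 [108 109 109 112 113 114  93  41  43  43  94 117 109 109 108 110 109 109]
 [109 109 110 111 112 115  92  42  44  43  92 115 110 111 108 110 109 109]
 [109 109 108 111 113 116  94  42  43  44  93 113 110 107 107 108 107 108]
 [114 113 112 111 112 113  92  39  43  43  92 113 108 109 108 107 108 111]
 [108 109 110 109 106 108  87  38  41  43  93 113 111 110 110 110 108 107]
 [108 107 108 111 112 110 109  87  90  90 112 105 105 107 107 107 106 107]
 [107 108 107 106 109 111 112 111 111 110 107 105 105 105 106 103 105 104]
 [110 109 105 109 106 108 109 111 113 110 108 109 107 107 106 107 105 105]
 [122 123 120 117 117 114 108 109 109 112 111 113 111 110 109 114 118 120]
 [115 115 117 118 118 117 119 120 120 123 124 123 121 118 119 119 114 114]]
0.38 55.977903946755966 -6.380769097469869
[ 0.56412908 -0.40286575] 0.16461923090253014
shift [-3.88 15.25 23.41] twist opts [np.float64(122.0), np.float64(-58.0), np.float64(302.0)] q [-0.97  0.37  1.17 -0.    1.6  -2.36] head 79.9 axis [ 0.e+00 -1.e-04 -1.e+00]
0.4 58.89355134413007 -7.073273031992285
[ 0.5660838  -0.40070241] 0.16392672696800772
shift [-4.03 15.5  23.48] twist opts [np.float64(122.0), np.float64(-58.0), np.float64(302.0)] q [-0.97  0.37  1.17 -0.    1.6  -2.36] head 79.9 axis [ 0.e+00 -1.e-04 -1.e+00]
```

```bash
python3 -m pendant '[{"dx":-1,"dy":4,"dz":0,"twist":10},{"dx":-2,"dy":8,"dz":0,"twist":20},{"dx":-3.9,"dy":12,"dz":0,"twist":30},{"dx":-3.9,"dy":15.3,"dz":0,"twist":40},{"dx":-3.9,"dy":15.3,"dz":4,"twist":50},{"dx":-3.9,"dy":15.3,"dz":8,"twist":60},{"dx":-3.9,"dy":15.3,"dz":12,"twist":70},{"dx":-3.9,"dy":15.3,"dz":15,"twist":80},{"dx":-3.9,"dy":15.3,"dz":18,"twist":90},{"dx":-3.9,"dy":15.3,"dz":18,"twist":100}]'; python3 -m pendant '[{"dx":0,"dy":0,"dz":0,"twist":10},{"dx":0,"dy":0,"dz":0,"twist":20},{"dx":0,"dy":0,"dz":2,"twist":22},{"dx":0,"dy":0,"dz":4,"twist":22},{"dx":0,"dy":0,"dz":4,"twist":22},{"dx":0,"dy":0,"dz":4,"twist":22}]'; python3 tilt.py
python3 - <<'E'
from h import *
import pickle
def cen(f,box):
    c,s=pickle.load(open(f,'rb'));a,b,d,e=box;w=np.clip(105-c['img'].max(2)[a:b,d:e].astype(float),0,60);y,x=np.mgrid[a:b,d:e];return np.array([(w*x).sum()/w.sum(),(w*y).sum()/w.sum()]),c,s
def ang(p,q,c,s):
    K=c['camera_matrix'];M=R.from_quat(s['tcp_rot']).as_matrix()
    def hit(u,v):
        r=c['R']@np.array([(u-K[0,2])/K[0,0],-(v-K[1,2])/K[1,1],-1]);r*=((s['eef_pos']-.009*M[:,1]-c['t'])@M[:,1])/(r@M[:,1]);return c['t']+r
    d=hit(*q)-hit(*p);return np.arctan2(d@M[:,0],-d[2])
for f,bs in(('s4.pkl',((176,186,228,239),(191,203,228,242),(201,208,220,229))),('s6.pkl',((171,181,250,261),(187,197,250,263),(199,205,253,260)))):
    q=[cen(f,b) for b in bs];p=[x[0] for x in q];print([x.round(1) for x in p],'bob',ang(p[0],p[1],*q[0][1:]),'tab',ang(p[0],p[2],*q[0][1:]))
to(.5646,-.4023,.1644,-42.1)
E
```

```text
time: 19.48
eef_pos: [0.563, -0.4008, 0.2141]
tcp_rot: [0.822, 0.57, -0.0, -0.004]
contact_force: [0.4, 0.5, -2.3]
opening: 0.249
finger_force: 59.9
time: 20.23
eef_pos: [0.5644, -0.4023, 0.1781]
tcp_rot: [0.914, 0.406, -0.0, -0.0]
contact_force: [0.5, 0.3, -2.6]
opening: 0.249
finger_force: 59.9
torque [ 0.06 -0.05  0.03] F [ 0.5  0.3 -2.6] axis [-5.e-04  5.e-04 -1.e+00]
side 1 322 lean 0.3759797405367329 p [  0.39475856 129.68595915] -51.137598445427244 -7.220075421639943
side -1 371 lean 0.37871943059846747 p [  0.39792862 129.56254628] -51.50688310401684 -7.140443023090285
[array([232.7, 180.7]), array([234.4, 196.2]), array([224.1, 203.7])] bob 0.0038401454776249505 tab 0.38995198004232323
[array([255. , 175.8]), array([256.1, 191.5]), array([256. , 201.5])] bob 0.001379357964091513 tab 0.028210579018673427
shift [ 0.02 -0.03  1.46] twist opts [np.float64(0.0), np.float64(-180.0), np.float64(180.0)] q [-0.77  0.37  1.57  0.    1.2  -0.03] head -42.1 axis [ 7.e-04 -6.e-04 -1.e+00]
```

```bash
python3 -m pendant '[{"dx":-0.2,"dy":0,"dz":1,"twist":0},{"dx":-0.2,"dy":0,"dz":1.6,"twist":0},{"dx":-0.2,"dy":0,"dz":2.1,"twist":0},{"dx":0.1,"dy":0,"dz":2.2,"twist":0},{"dx":0.4,"dy":0,"dz":2.3,"twist":0},{"dx":0.6,"dy":0,"dz":2.3,"twist":0},{"dx":0.6,"dy":0,"dz":2.3,"twist":0}]' 0 20; python3 tilt.py
```

```text
time: 21.15
eef_pos: [0.5698, -0.3997, 0.1611]
tcp_rot: [0.914, 0.406, 0.0, 0.003]
contact_force: [-1.1, 1.5, 10.3]
opening: 0.247
finger_force: 61.5
torque [ 0.08  0.73 -0.1 ] F [-1.1  1.5 10.3] axis [ 0.0035 -0.0061 -1.    ]
side 1 270 lean 0.38255636015265737 p [  0.40237994 130.01308626] -51.883926273865846 -9.469666497215671
side -1 416 lean 0.3810765287072838 p [  0.40066153 130.03042699] -51.51903067095241 -9.335509040757213
```

```bash
python3 -m pendant '[{"dx":0,"dy":0,"dz":-1.2,"twist":0},{"dx":1.6,"dy":0,"dz":-0.6,"twist":0},{"dx":3.1,"dy":0,"dz":-0.2,"twist":0},{"dx":3.1,"dy":0,"dz":0.5,"twist":0},{"dx":3.1,"dy":0,"dz":0.9,"twist":0},{"dx":3.2,"dy":0,"dz":1.1,"twist":0},{"dx":3.3,"dy":0,"dz":1.2,"twist":0}]'; python3 tilt.py
```

```text
time: 22.08
eef_pos: [0.5912, -0.3728, 0.1474]
tcp_rot: [0.914, 0.406, 0.0, -0.0]
contact_force: [-2.3, 6.7, 11.4]
opening: 0.251
finger_force: 61.8
torque [ 0.86  1.18 -0.43] F [-2.3  6.7 11.4] axis [-2.e-04  9.e-04 -1.e+00]
side 1 455 lean 0.39784291190979104 p [  0.42025286 130.85300604] -52.024035612132856 43.05962051502164
side -1 454 lean 0.4697698652284787 p [  0.50767641 133.01823646] -51.325948327851826 32.45942177358046
```

```bash
python3 -m pendant '[{"dx":0,"dy":0,"dz":-2.5,"twist":0},{"dx":-2,"dy":0,"dz":-3.5,"twist":0},{"dx":-3.9,"dy":0,"dz":-3.5,"twist":0},{"dx":-3.9,"dy":0,"dz":-3.5,"twist":0},{"dx":-3.9,"dy":0,"dz":-3.5,"twist":0}]'; python3 tilt.py
```

```text
time: 22.75
eef_pos: [0.5636, -0.4023, 0.1771]
tcp_rot: [0.914, 0.405, -0.0, -0.001]
contact_force: [-0.3, 0.5, -3.7]
opening: 0.252
finger_force: 59.9
torque [ 0.08 -0.07 -0.05] F [-0.3  0.5 -3.7] axis [-0.0014  0.002  -1.    ]
side 1 354 lean 0.374015648988768 p [  0.39249015 129.69486691] -52.01745484118937 -7.714947193221654
side -1 349 lean 0.3663316186210739 p [  0.38364889 129.12010556] -51.28093379349302 -7.434266143004553
```

```bash
python3 -m pendant '[{"dx":2,"dy":0,"dz":1,"twist":0},{"dx":3.7,"dy":0,"dz":2.2,"twist":0},{"dx":3.7,"dy":0,"dz":2.9,"twist":0},{"dx":3.7,"dy":0,"dz":3.5,"twist":0},{"dx":4.1,"dy":0,"dz":3.8,"twist":0},{"dx":4.6,"dy":0,"dz":3.9,"twist":0},{"dx":4.6,"dy":0,"dz":3.9,"twist":0}]';python3 -m pendant '[{"dx":0,"dy":0,"dz":-2.5,"twist":0},{"dx":-2,"dy":0,"dz":-3.9,"twist":0},{"dx":-4.6,"dy":0,"dz":-3.9,"twist":0},{"dx":-4.6,"dy":0,"dz":-3.9,"twist":0},{"dx":-4.6,"dy":0,"dz":-3.9,"twist":0}]'; python3 tilt.py
```

```text
time: 23.68
eef_pos: [0.596, -0.3677, 0.1434]
tcp_rot: [0.914, 0.406, -0.0, 0.0]
contact_force: [-2.9, 3.8, 8.4]
opening: 0.25
finger_force: 61.4
time: 24.3
eef_pos: [0.5638, -0.4027, 0.178]
tcp_rot: [0.914, 0.405, -0.0, -0.001]
contact_force: [0.7, -0.7, -3.0]
opening: 0.249
finger_force: 59.7
torque [ 0.06 -0.01  0.03] F [ 0.7 -0.7 -3. ] axis [-5.e-04  9.e-04 -1.e+00]
side 1 295 lean 0.4127362999706746 p [  0.43788829 131.94897949] -52.87502917360421 -12.958002504929697
side -1 310 lean 0.41140341809025116 p [  0.43630075 131.61196659] -52.51185958417444 -12.899070884410758
```

```bash
python3 -m pendant '[{"dx":0.3,"dy":0,"dz":0.8,"twist":0},{"dx":0.3,"dy":0,"dz":1.2,"twist":0},{"dx":0.3,"dy":0,"dz":1.35,"twist":0},{"dx":0.3,"dy":0,"dz":1.45,"twist":0},{"dx":0.3,"dy":0,"dz":1.45,"twist":0},{"dx":0.3,"dy":0,"dz":1.45,"twist":0}]'; python3 tilt.py
```

```text
time: 25.1
eef_pos: [0.5665, -0.4003, 0.1644]
tcp_rot: [0.914, 0.406, 0.0, 0.0]
contact_force: [-0.6, -0.0, -2.7]
opening: 0.249
finger_force: 59.7
torque [ 0.09 -0.03  0.03] F [-0.6 -0.  -2.7] axis [ 3.e-04 -4.e-04 -1.e+00]
side 1 280 lean 0.4025472816846949 p [  0.42579908 131.5160446 ] -52.77363014737211 -12.90733490425589
side -1 335 lean 0.40141645580454605 p [  0.42446387 131.3465232 ] -53.134341103320885 -12.915674553368346
```

Not touching yet (the force is still about −3 N). I lower in 1 mm steps.

```bash
for i in 1 2; do python3 -m pendant '[{"dx":0,"dy":0,"dz":0.1,"twist":0},{"dx":0,"dy":0,"dz":0.1,"twist":0},{"dx":0,"dy":0,"dz":0.1,"twist":0}]'; done
```

```text
time: 25.52
eef_pos: [0.5664, -0.4002, 0.1631]
tcp_rot: [0.914, 0.406, -0.0, -0.0]
contact_force: [-0.1, 0.3, -2.9]
opening: 0.252
finger_force: 59.7
time: 25.9
eef_pos: [0.5666, -0.4002, 0.1627]
tcp_rot: [0.914, 0.406, 0.0, 0.0]
contact_force: [-0.6, -0.1, -0.3]
opening: 0.25
finger_force: 60.1
```

```bash
python3 -m pendant '[{"dx":0,"dy":0,"dz":0.03,"twist":0},{"dx":0,"dy":0,"dz":0.03,"twist":0},{"dx":0,"dy":0,"dz":0.03,"twist":0},{"dx":0,"dy":0,"dz":0.03,"twist":0},{"dx":0,"dy":0,"dz":0.03,"twist":0},{"dx":0,"dy":0,"dz":0.03,"twist":0}]'; python3 tilt.py
python3 - <<'E'
from h import *
a=snap('side')['img'][90:330,160:400];b=snap('top')['img'][130:330,200:400]
cv2.imwrite('pics/f7.png',np.hstack([cv2.resize(a,(400,400)),cv2.resize(b,(400,400))])[...,::-1])
E
```

```text
time: 26.65
eef_pos: [0.5667, -0.4002, 0.1627]
tcp_rot: [0.914, 0.406, 0.0, 0.0]
contact_force: [-1.2, 3.0, 4.9]
opening: 0.249
finger_force: 60.7
torque [ 0.47  0.34 -0.05] F [-1.2  3.   4.9] axis [ 7.e-04 -3.e-04 -1.e+00]
side 1 290 lean 0.4070751506017217 p [  0.43115824 131.73709679] -53.25907680256448 -13.187601374913017
side -1 329 lean 0.4176029531117459 p [  0.44370053 131.85078452] -52.795800772868084 -13.194067228270004
```

View pics/f7.png

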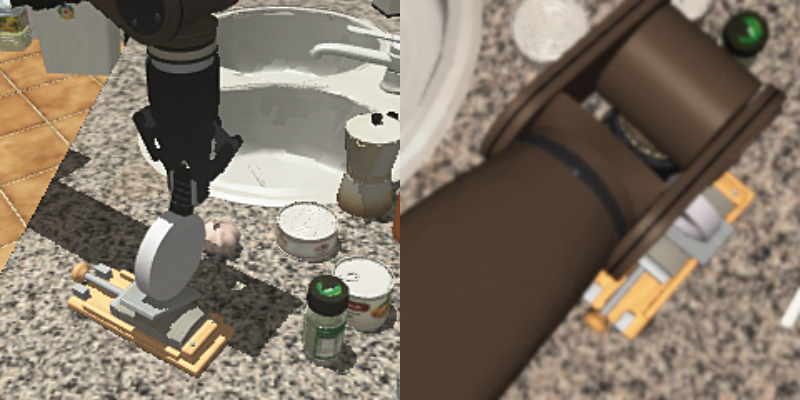

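The side view shows the foot lying on the stone's round back, clear of the stop at (215,345), with the garlic at (222,235) and tin at (305,230) where they were. The load has crept up to about 8 N, so I ease off a little.

```bash
python3 -m pendant '[{"dx":0,"dy":0,"dz":-0.08,"twist":0},{"dx":0,"dy":0,"dz":-0.08,"twist":0},{"dx":0,"dy":0,"dz":-0.08,"twist":0},{"dx":0,"dy":0,"dz":-0.08,"twist":0},{"dx":0,"dy":0,"dz":-0.08,"twist":0},{"dx":0,"dy":0,"dz":-0.08,"twist":0},{"dx":0,"dy":0,"dz":-0.08,"twist":0},{"dx":0,"dy":0,"dz":-0.08,"twist":0}]'; python3 tilt.py; python3 tilt.py
```

```text
time: 27.8
eef_pos: [0.5665, -0.4002, 0.1627]
tcp_rot: [0.914, 0.406, 0.0, 0.0]
contact_force: [0.7, 0.6, 3.5]
opening: 0.248
finger_force: 60.6
torque [ 0.34 -0.09 -0.05] F [0.7 0.6 3.5] axis [ 3.e-04 -3.e-04 -1.e+00]
side 1 279 lean 0.4133918966765476 p [  0.43866981 131.85456655] -52.82688080415575 -13.021377026615726
side -1 329 lean 0.40956792013188814 p [  0.4341176  131.62825282] -52.76255686782737 -13.024434155084126
torque [ 0.27 -0.08 -0.01] F [-0.1  1.3  4. ] axis [ 3.e-04 -2.e-04 -1.e+00]
side 1 281 lean 0.4110659242326984 p [  0.43589907 131.80331267] -53.10073752784316 -13.024958854630677
side -1 331 lean 0.4117989205416612 p [  0.43677162 131.6493273 ] -52.568759273600406 -13.019448691553135
```

```bash
python3 -m pendant '[{"dx":0,"dy":0,"dz":-0.06,"twist":0},{"dx":0,"dy":0,"dz":-0.06,"twist":0},{"dx":0,"dy":0,"dz":-0.06,"twist":0},{"dx":0,"dy":0,"dz":-0.06,"twist":0}]';  python3 -m pendant '[{"dx":0,"dy":0,"dz":0,"twist":0},{"dx":0,"dy":0,"dz":0,"twist":0},{"dx":0,"dy":0,"dz":0,"twist":0},{"dx":0,"dy":0,"dz":0,"twist":0},{"dx":0,"dy":0,"dz":0,"twist":0},{"dx":0,"dy":0,"dz":0,"twist":0},{"dx":0,"dy":0,"dz":0,"twist":0},{"dx":0,"dy":0,"dz":0,"twist":0}]'; python3 tilt.py
```

```text
time: 28.4
eef_pos: [0.5663, -0.4002, 0.1628]
tcp_rot: [0.914, 0.406, -0.0, 0.0]
contact_force: [0.1, -0.1, -0.7]
opening: 0.247
finger_force: 60.1
time: 29.4
eef_pos: [0.5661, -0.3999, 0.1628]
tcp_rot: [0.914, 0.406, -0.0, -0.001]
contact_force: [-0.3, -0.5, -2.6]
opening: 0.249
finger_force: 59.7
torque [ 0.13 -0.04  0.04] F [-0.3 -0.5 -2.6] axis [-9.e-04  8.e-04 -1.e+00]
side 1 290 lean 0.4077640848706932 p [  0.43197549 131.70866063] -52.817188785030346 -12.932420816242061
side -1 308 lean 0.4138247554376802 p [  0.43918607 131.75856572] -52.75715460359664 -13.044579414373251
```

```bash
python3 -m pendant '[{"dx":0,"dy":0,"dz":0.04,"twist":0},{"dx":0,"dy":0,"dz":0.04,"twist":0},{"dx":0,"dy":0,"dz":0.04,"twist":0},{"dx":0,"dy":0,"dz":0.04,"twist":0}]';  for i in 1 2; do python3 -m pendant '[{"dx":0,"dy":0,"dz":0,"twist":0},{"dx":0,"dy":0,"dz":0,"twist":0},{"dx":0,"dy":0,"dz":0,"twist":0},{"dx":0,"dy":0,"dz":0,"twist":0},{"dx":0,"dy":0,"dz":0,"twist":0},{"dx":0,"dy":0,"dz":0,"twist":0},{"dx":0,"dy":0,"dz":0,"twist":0},{"dx":0,"dy":0,"dz":0,"twist":0}]' | grep -E "time|eef|contact"; done; python3 tilt.py
```

```text
time: 29.95
eef_pos: [0.5664, -0.4001, 0.1628]
tcp_rot: [0.914, 0.406, -0.0, -0.0]
contact_force: [0.1, 0.6, -1.8]
opening: 0.249
finger_force: 59.8
time: 30.95
eef_pos: [0.5664, -0.4002, 0.1628]
contact_force: [0.1, 0.0, -2.3]
time: 31.95
eef_pos: [0.5664, -0.4002, 0.1628]
contact_force: [0.2, 0.1, -3.3]
torque [ 0.14 -0.1   0.01] F [ 0.2  0.1 -3.3] axis [-0. -0. -1.]
side 1 282 lean 0.4077171919308865 p [  0.43191985 131.73955915] -53.21687380888812 -12.751007614452526
side -1 326 lean 0.4080480572877466 p [  0.4323125  131.54701527] -52.819818567740406 -12.87378286767064
```

```bash
python3 -m pendant '[{"dx":0,"dy":0,"dz":0.04,"twist":0},{"dx":0,"dy":0,"dz":0.04,"twist":0},{"dx":0,"dy":0,"dz":0.04,"twist":0},{"dx":0,"dy":0,"dz":0.04,"twist":0}]';  for i in 1 2; do python3 -m pendant '[{"dx":0,"dy":0,"dz":0,"twist":0},{"dx":0,"dy":0,"dz":0,"twist":0},{"dx":0,"dy":0,"dz":0,"twist":0},{"dx":0,"dy":0,"dz":0,"twist":0},{"dx":0,"dy":0,"dz":0,"twist":0},{"dx":0,"dy":0,"dz":0,"twist":0}]' | grep -E "time|eef|contact"; done
```

```text
time: 32.5
eef_pos: [0.5665, -0.4001, 0.1627]
tcp_rot: [0.914, 0.406, 0.0, 0.0]
contact_force: [-0.7, 1.2, -0.1]
opening: 0.25
finger_force: 59.9
time: 33.25
eef_pos: [0.5665, -0.4002, 0.1627]
contact_force: [-0.3, 0.6, 0.5]
time: 34.0
eef_pos: [0.5665, -0.4002, 0.1627]
contact_force: [-0.6, 2.2, 3.4]
```

```bash
python3 -m pendant '[{"dx":0,"dy":0,"dz":-0.03,"twist":0},{"dx":0,"dy":0,"dz":-0.03,"twist":0},{"dx":0,"dy":0,"dz":-0.03,"twist":0},{"dx":0,"dy":0,"dz":-0.03,"twist":0}]'; python3 -c "
from plant import ctrl
s=ctrl.get_state();print(s['contact_force'])
if -2.6<s['contact_force'][2]<4: print(ctrl.sign_off())"
```

```text
time: 34.5
eef_pos: [0.5665, -0.4002, 0.1627]
tcp_rot: [0.914, 0.406, 0.0, 0.0]
contact_force: [-0.6, 2.0, 2.4]
opening: 0.251
finger_force: 60.4
[-0.62012543  2.03851021  2.3996443 ]
the job is handed in; nothing more can be done
None
```

I handed the job in at 34.5 s: the clamp is pushed home to a firm stop, and the gauge is held on the middle of the stone at about 5 N, leaning about 0.41 rad against a tab measured at 0.39–0.41; after the last small lean adjustment I checked this from the foot's tilt, not from the dial itself.

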